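Close up the fruit containers after the pear tasting

TASK

The pear tasting is over: close the four enamel containers of cut pear by putting on each the wooden lid that fits it, seated fully home with its lip inside the rim. Set the lids down gently, do not drop them, and leave the containers, the pear and the mug standing where they are.

Things in the scene. Friction and masses are not known exactly. Their poses are not given: they have to be found in the camera images.
- box_round_large: The large round open food container: white enamel with a thin dark line round its rim, pale pear wedges inside (up to 45 mm high), 104 mm across outside, mouth 96 mm across inside, 62 mm high, walls 4 mm. It stands loose and upright on the table and is heavy enough to stay put. Origin: centre of its underside; z up.
- box_round_small: The small round open food container: white enamel with a thin dark line round its rim, pale pear wedges inside (up to 45 mm high), 72 mm across outside, mouth 64 mm across inside, 62 mm high, walls 4 mm. It stands loose and upright on the table and is heavy enough to stay put. Origin: centre of its underside; z up.
- box_square: The square open food container: white enamel with a thin dark line round its rim, pale pear wedges inside (up to 45 mm high), 92 x 92 mm outside, mouth 84 x 84 mm inside, its sides along its x and y axes, 62 mm high, walls 4 mm. It stands loose and upright on the table and is heavy enough to stay put. Origin: centre of its underside; z up.
- box_oblong: The oblong open food container: white enamel with a thin dark line round its rim, pale pear wedges inside (up to 45 mm high), 120 mm (along its x axis) x 76 mm (along its y axis) outside, mouth 112 x 68 mm inside, 62 mm high, walls 4 mm. It stands loose and upright on the table and is heavy enough to stay put. Origin: centre of its underside; z up.
- lid_round_large: The large round wooden lid, lying handle up: plate 110 mm across, 6 mm thick; beneath it a centred lip 82 mm across, 8 mm deep, enters the mouth with 7 mm play; on top a bar handle 44 mm long (its x axis), 18 wide, 30 high. Origin: centre of the lip's underside, z up; plate 8 to 14 mm, handle 14 to 44 mm above it. Seated: origin 54 mm above the container's underside. 0.1 kg.
- lid_round_small: The small round wooden lid, lying handle up: plate 78 mm across, 6 mm thick; beneath it a centred lip 50 mm across, 8 mm deep, enters the mouth with 7 mm play; on top a bar handle 44 mm long (its x axis), 18 wide, 30 high. Origin: centre of the lip's underside, z up; plate 8 to 14 mm, handle 14 to 44 mm above it. Seated: origin 54 mm above the container's underside. 0.1 kg.
- lid_square: The square wooden lid, lying handle up: plate 98 x 98 mm (x, y axes), 6 mm thick; beneath it a centred lip 70 x 70 mm, 8 mm deep, enters the mouth with 7 mm play; on top a bar handle 44 mm long (its x axis), 18 wide, 30 high. Origin: centre of the lip's underside, z up; plate 8 to 14 mm, handle 14 to 44 mm above it. Seated: origin 54 mm above the container's underside. 0.1 kg.
- lid_oblong: The oblong wooden lid, lying handle up: plate 126 mm (its x axis) x 82 mm, 6 mm thick; beneath it a centred lip 98 x 54 mm, 8 mm deep, enters the mouth with 7 mm play; on top a bar handle 44 mm long (its x axis), 18 wide, 30 high. Origin: centre of the lip's underside, z up; plate 8 to 14 mm, handle 14 to 44 mm above it. Seated: origin 54 mm above the container's underside. 0.1 kg.
- pear: A whole round yellow-brown pear standing among the things, 82 mm across and 75 mm high with a short stem. Not part of the job. Origin: centre of its underside.
- mug: A grey mug standing among the things, 76 mm across the rim, 85 mm high, handle at its +y side reaching about 35 mm out. Not part of the job. Origin: centre of its underside.
Things that resemble listed ones, but are neither listed nor needed, are in the scene too. What is shaped like the lid_oblong but turquoise is not meant.

How it is judged (in metres and radians):
At the end, for the whole second after the job is handed in: Each of the four lids is seated on the container of its own shape and size: lid centre within 12 mm of the container's centre, resting on the rim (within 4 mm of its seated height), level within 0.08 rad, and lids and containers are at rest (horizontal distance between lid_round_large and box_round_large below 0.012 m and z of lid_round_large in the frame of box_round_large between 0.05 and 0.058 m and angle between each of lid_round_large, lid_round_small, lid_square, lid_oblong's own z axis and vertical below 0.08 rad and linear speed of each of lid_round_large, box_round_large, lid_round_small, box_round_small, lid_square, box_square, lid_oblong, box_oblong below 0.02 m/s and horizontal distance between lid_round_small and box_round_small below 0.012 m and z of lid_round_small in the frame of box_round_small between 0.05 and 0.058 m and horizontal distance between lid_square and box_square below 0.012 m and z of lid_square in the frame of box_square between 0.05 and 0.058 m and horizontal distance between lid_oblong and box_oblong below 0.012 m and z of lid_oblong in the frame of box_oblong between 0.05 and 0.058 m); the robot touches nothing.
It fails at once if a lid is dropped (falls free by more than about 2 cm) ((contact force between the fingers and lid_round_large below 0.05 N and linear speed of lid_round_large above 0.6 m/s) or (contact force between the fingers and lid_round_small below 0.05 N and linear speed of lid_round_small above 0.6 m/s) or (contact force between the fingers and lid_square below 0.05 N and linear speed of lid_square above 0.6 m/s) or (contact force between the fingers and lid_oblong below 0.05 N and linear speed of lid_oblong above 0.6 m/s)).
It fails at once if a container is pushed more than 5 cm from its place (distance of any of box_round_large, box_round_small, box_square, box_oblong from where it was at the start of the episode above 0.05 m).
It fails at once if the pear is moved more than 3 cm or tipped (distance of pear from where it was at the start of the episode above 0.03 m or angle between pear's own z axis and vertical above 0.35 rad).
It fails at once if the mug is moved more than 3 cm or tipped (distance of mug from where it was at the start of the episode above 0.03 m or angle between mug's own z axis and vertical above 0.35 rad).
It also fails if it takes over 112 s, if anything falls off the work surface, if the arm or the gripper's body presses on something with over 40 N, if the wrist force passes 120 N, or if a joint passes its speed limit or range.

ROBOT

A 6-joint arm with a two-finger parallel gripper is mounted at the origin on the work surface. World frame = base frame: x ahead of the robot, y to its left, z up, the work surface at z = 0. Lengths are in mm, angles in rad, forces in N, time in s.
With the tool pointing down it reaches from about 350 to 800 mm from the base axis. Payload 7.3 kg.
Tool frame: the origin (TCP) lies between the finger pads; the fingertips stand 25 mm ahead of it and the grasp point (between the pads) lies 6 mm ahead of it; x points along the fingers, z is the direction in which the jaws open and shut, and the axes are right-handed (so a half turn about x gives the same grasp; the last joint's range is limited). The gripper opens to 85 mm and grips with 20 to 120 N. Pads are 22 mm wide; open, the fingers measure 114 mm over their backs; the gripper's body (76 mm by 85 mm) begins 54 mm behind the grasp point. The pads swing forward as they close: fully open they stand 13 mm farther back than shut.
Start: joints at [1.122, 0.342, 1.524, -0, 1.275, -0.146], TCP at [156.536, 501.137, 256.322] pointing down, gripper open.
Joint ranges: [-2.53, 2.53], [-0.77, 2.02], [0.04, 2.7], [-1, 4.14], [0.28, 2.66], [-3.11, 3.11]. Speed limits (rad/s): [2.57, 2.57, 3.14, 3.14, 3.14, 3.14].

INTERFACE

Orientations are given as a 3x3 rotation matrix whose columns are the frame's x, y, z axes.
In Python, from workcell import env, eyes gives the robot as it stands.
- The arm moves only by the tool step_arm, never from a script. Its argument "deltas" is a list of rows, each an object with "xyz": the shift along the world's x, y, z in units of 50 mm (1.0 is 50 mm), a list of three; "turn": the turn about the world's z in units of 6 degrees (1.0 is 6 degrees). A call has 1 to 20 rows; each row shifts and turns the commanded pose from where the row before left it; what a row does not reach is not made up. A row lasts 1/8 s, in which the tool goes at most 62.5 mm and 10.7 degrees, less where a joint would pass 70% of its speed; a pose out of reach is approached as far as the arm can. A call is refused whole if a number of a shift passes 1 or a number of a turn 1, either way. A call with a gripper value outside its range is refused whole. "fingers" is the finger opening in mm, from 0 to 85.4, set as the call begins (left out, the last holds). The fingers move at their own pace and stop on an object; "grip_force" is the grip in N (left out, the last holds). Time passes only in rows, so rows that do not move let the fingers close. It gives the time, the measured TCP pose, the force and the opening at its end, in the units of the state.
- env.sense(): the state, without advancing time (a new reading comes with each control period).
- eyes.snapshot(name): name is "side" or "top"; returns a dict with "img" (420x560x3 uint8, red, green, blue), "z_map" (420x560 float32, mm along the optical axis (not along the pixel's ray), 0 where there is no reading), "fx", "fy", "cx", "cy" (pixels), "k1" (the pictures are not rectified: a ray, as slopes to the right and down, at radius r is drawn at 1 + k1 r^2 times it, then the intrinsics apply), "cam_to_world" (4x4, takes a point from camera to world coordinates). Camera axes: x right, y up, looking along -z (the intrinsics and any distortion apply to the point x, -y, -z); pixel columns grow to the right and rows downward; lengths in mm; the calibration is good to about 2 mm. A picture is of the moment at which its call begins.
- env.hand_in(): hands the job in, once; it reports no verdict.
The state is a dict: "time": time; "joint_positions": joint angles; "joint_velocities": joint speeds; "effort": joint torques, N m; "eef_pos": TCP position; "ee_rot": TCP orientation; "contact_force": force on the tool from outside, world axes, zero at the start; "torque": the same for the moment, N m; "gripper_width": opening from 0.0 (shut) to 1.0 (fully open).
Only numpy, scipy, OpenCV 4.12 (cv2) and the standard library are available. Lean on these libraries where they do the work, as an engineer would, in place of code of your own. Each camera call takes 0.05 s, during which the arm holds its last target.

## Working session

There is one attempt and no reset: what is moved stays moved. The work goes in short steps, Python scripts to look and compute and a tool call to move; the robot and the scene stay as the last step left them, time stands still between calls to the robot, and variables do not carry over. Pictures are saved under pics/ and viewed, and the job is handed in when it is done.

Besides the shell and the picture viewer there is one more tool, called after "Request:" as name(argument=value, ...), one argument or row to a line, values as JSON. step_arm: Moves the arm, as the interface text tells. Its arguments: {"type":"object","properties":{"deltas":{"type":"array"},"fingers":{"type":"number"},"grip_force":{"type":"number"}},"required":["deltas"]}

```bash
mkdir -p pics; ls; cat > h.py <<'E'
import numpy as np, cv2
from workcell import env, eyes
def grab(n):
    s=eyes.snapshot(n); np.savez(f'{n}.npz',**s); return s
def load(n): return dict(np.load(f'{n}.npz'))
def rays(s,uv):
    uv=np.asarray(uv,float).reshape(-1,2)
    d=np.stack([(uv[:,0]-s['cx'])/s['fx'],(uv[:,1]-s['cy'])/s['fy']],1)
    x=d.copy()
    for _ in range(30): x=d/(1+s['k1']*(x**2).sum(1,keepdims=True))
    c=np.stack([x[:,0],-x[:,1],-np.ones(len(x))],1)
    M=s['cam_to_world']; return M[:3,3],c@M[:3,:3].T
def onplane(s,uv,z):
    o,d=rays(s,uv); t=(z-o[2])/d[:,2]; return o+d*t[:,None]
def cloud(s):
    h,w=s['z_map'].shape; v,u=np.mgrid[:h,:w]
    o,d=rays(s,np.stack([u.ravel(),v.ravel()],1))
    p=o+d*s['z_map'].reshape(-1,1); return p.reshape(h,w,3)
E
python3 - <<'E'
from h import *
for n in('side','top'):
    s=grab(n); cv2.imwrite(f'pics/{n}0.png',s['img'][:,:,::-1]); print(n,s['fx'],s['cx'],s['cy'],s['k1'],s['cam_to_world'])
print(env.sense())
E
```

```text
pics
side 380.453084867808 276.8211133864398 207.33411552553616 -0.07535473868799661 [[ 8.90072513e-01  3.28813945e-01 -3.15677544e-01  1.71663301e+02]
 [-4.55794241e-01  6.34824307e-01 -6.23898797e-01 -6.77983184e+02]
 [-4.74684696e-03  6.99199177e-01  7.14911169e-01  7.95984388e+02]
 [ 0.00000000e+00  0.00000000e+00  0.00000000e+00  1.00000000e+00]]
top 414.0461875654587 275.9729228272054 206.91325168807901 -0.016629720537717923 [[ 7.41353018e-04  9.91356918e-01 -1.31190367e-01  3.46986948e+02]
 [-9.99958495e-01  1.92621183e-03  8.90493105e-03  2.50505841e+00]
 [ 9.08066543e-03  1.31178320e-01  9.91317199e-01  1.18468194e+03]
 [ 0.00000000e+00  0.00000000e+00  0.00000000e+00  1.00000000e+00]]
{'time': 0.1, 'joint_positions': array([ 1.12199415e+00,  3.42633110e-01,  1.52492830e+00, -2.27354441e-05,
        1.27544260e+00, -1.46006073e-01]), 'joint_velocities': array([-2.09055832e-05, -2.63094259e-03, -2.02747793e-03, -1.40357323e-03,
        4.41520595e-04, -6.46197400e-04]), 'effort': array([ 1.47559400e-03, -4.34449840e+01, -2.46492094e+01, -2.42929273e-04,
        4.56344074e-03, -5.82055441e-05]), 'eef_pos': array([156.38875863, 500.81031611, 255.70342363]), 'ee_rot': array([[-5.92768428e-04, -9.54508374e-01,  2.98183523e-01],
       [-1.28101673e-03,  2.98184055e-01,  9.54507532e-01],
       [-9.99999004e-01,  1.83823849e-04, -1.39949529e-03]]), 'contact_force': array([ 0.44523085, -0.44177137, -0.52833513]), 'torque': array([-0.00642824, -0.0171432 , -0.00611212]), 'gripper_width': 1.0014459104567164}
```

View pics/side0.png

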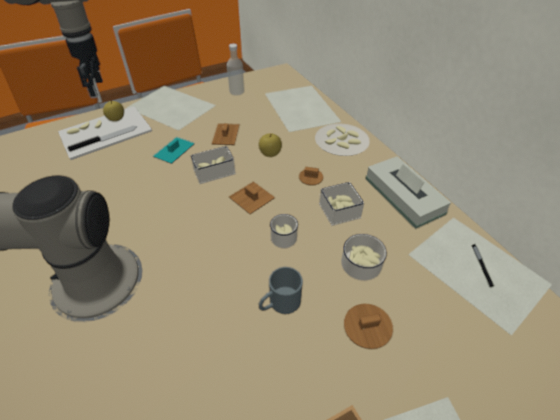

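View pics/top0.png

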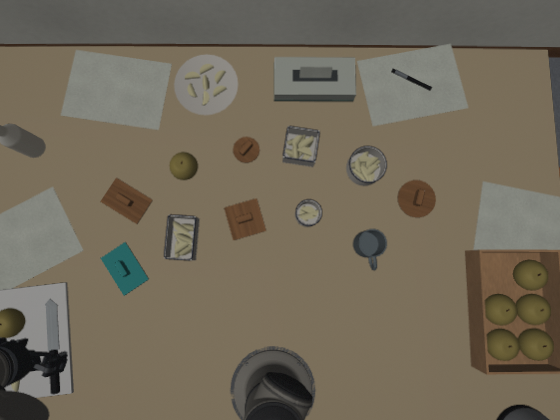

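Top view: the containers are the square (301,146), large round (367,165), small round (309,212) and oblong (181,237). The lids are large round (416,198), small round (246,150), square (245,219) and oblong. There are two oblong candidates: brown (127,200) and turquoise (125,268). The brown wooden one is meant, since turquoise is excluded. The pear is the one at (183,166), since the others are on the board or in the crate. The mug is at (370,243).

```bash
python3 - <<'E'
from h import *
s=load('top'); P=cloud(s); Z=P[:,:,2]; im=s['img']
print('table z', np.median(Z[300:330,200:240]), np.std(Z[300:330,200:240]))
c=cv2.resize(im[130:300,90:300],None,fx=3.6,fy=3.6,interpolation=cv2.INTER_CUBIC); cv2.imwrite('pics/t_a.png',c[:,:,::-1])
hsv=cv2.cvtColor(im,cv2.COLOR_RGB2HSV)
for n,(u,v) in dict(large=(411,207),small=(240,155),square=(236,228),obl=(118,193),turq=(115,262),table=(220,320),mouth=(304,212)).items(): print(n,hsv[v,u],im[v,u],Z[v,u])
for n,(u,v) in dict(large=(420,197),small=(246,148),square=(245,218),obl=(126,198)).items(): print(n,np.round(Z[v-5:v+6,u-7:u+8]).astype(int))
E
```

```text
table z -0.14316085504765397 76.35579816250328
large [ 14 130  94] [94 68 46] 18.722243263749533
small [ 14 133  90] [90 65 43] 13.316433503229746
square [ 14 133 102] [102  73  49] 12.977738998778705
obl [ 13 132  85] [85 60 41] 45.41116902885756
turq [ 89 152  77] [31 77 75] 16.89262165011496
table [ 19  68 124] [124 112  91] 1.6611197739789532
mouth [ 26  58 119] [119 115  92] 24.954583249350435
large [[  16   16   19   31   37   42   49   43 1185   48   46   45   14   13
    17]
 [  12   14   21   33   41   42   39   47   42   47   42   18   14   11
    14]
 [  15   15   24   30   41   42   44   45   44   47   46    9   17   12
    18]
 [  13   16   26   34   43   43   44   42   43   44   42   16   17   13
    15]
 [  15   16   32   36   42   45   42   43   43   44   38   10    8   14
    15]
 [  15   22   33   36   44   40   45   41   42   44   14   15   15   12
    15]
 [  12   24   34   37   46   43   42   46   42   45   16   12   13   16
    13]
 [  13   28   33   42   41   46   45   45   44   43   12   13   14   17
    15]
 [  19   31   38   44   43   47   44   44   43   39 
[... 1796 characters left out ...]
   12]
 [  39   39   31   28   12   17   18    8   15   15   17   18   18   15
    12]
 [  15   14   17   13   12   18   13   16   12   10   17   10   14   14
    18]]
obl [[40 46 14 13 11 17 17 14 13 15 13 19 13 15 19]
 [43 44 43 37 11 16 12 16 18 15 16 15 13 16 12]
 [42 47 38 47 43 24 14 13 14 16 14 19 14 15 14]
 [48 43 47 45 40 46 41 15 15 16 13 17 14 17 15]
 [45 44 45 43 48 46 45 43 34 11 13 14 17 12 12]
 [42 45 43 44 44 46 40 46 43 41 23 14 17 17 14]
 [45 46 46 45 44 44 46 45 46 44 44 42 15 13 13]
 [12 43 44 46 42 41 47 44 46 43 43 39 37 29 15]
 [10 16 45 43 48 45 42 46 48 47 43 42 37 28 21]
 [17 17 13 16 40 41 45 46 46 45 42 39 34 26 18]
 [18 17 17 18 14 40 43 44 45 42 37 34 24 20 16]]
```

View pics/t_a.png

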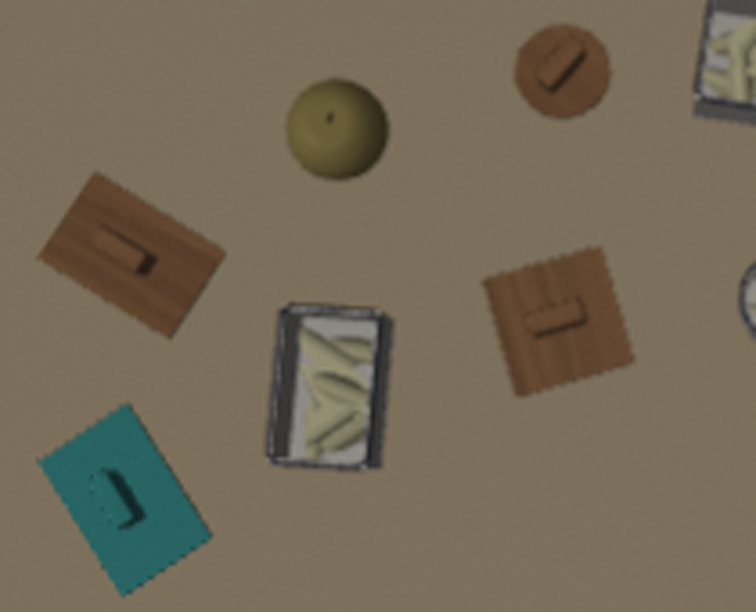

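```bash
cat > meas.py <<'E'
from h import *
def rect(p):
    (c,sz,a)=cv2.minAreaRect(np.float32(p)); 
    if sz[0]<sz[1]: sz=sz[::-1]; a+=90
    return np.round(c,1),np.round(sz,1),round((a+90)%180-90,1)
def circ(p):
    A=np.c_[2*p,np.ones(len(p))]; x=np.linalg.lstsq(A,(p**2).sum(1),rcond=None)[0]
    return np.round(x[:2],1), round(2*np.sqrt(x[2]+x[0]**2+x[1]**2),1)
def near(P,c,r): return np.hypot(P[:,:,0]-c[0],P[:,:,1]-c[1])<r
def run(n,lids,boxes):
    s=load(n);P=cloud(s);Z=P[:,:,2];hsv=cv2.cvtColor(s['img'],cv2.COLOR_RGB2HSV)
    ok=s['z_map']>0
    for k,(c,zo) in lids.items():
        m=(near(P,c,95)&ok&(Z>zo+3)&(Z<zo+58)&(hsv[:,:,0]<18)&(hsv[:,:,1]>105)).astype(np.uint8)
        m=cv2.morphologyEx(m,cv2.MORPH_CLOSE,np.ones((3,3)));m=cv2.morphologyEx(m,cv2.MORPH_OPEN,np.ones((3,3)))
        cs=max(cv2.findContours(m,0,1)[0],key=cv2.contourArea)
        p=onplane(s,cs[:,0],zo+14)[:,:2]
        mh=(near(P,c,95)&ok&(Z>zo+38)&(Z<zo+50)&(hsv[:,:,0]<18)).astype(np.uint8)
        mh=cv2.morphologyEx(mh,cv2.MORPH_CLOSE,np.ones((3,3)))
        ch=max(cv2.findContours(mh,0,1)[0],key=cv2.contourArea)
        ph=onplane(s,ch[:,0],zo+44)[:,:2]
        print(n,k,'plate',rect(p),'circ',circ(p),'handle',rect(ph))
    for k,c in boxes.items():
        m=(near(P,c,85)&ok&(Z>55)&(Z<70)).astype(np.uint8)
        cs=cv2.findContours(m,0,1)[0]; q=np.vstack(cs)[:,0]; q=cv2.convexHull(q)[:,0]
        p=onplane(s,q,62)[:,:2]
        print(n,k,'rect',rect(p),'circ',circ(p))
E
python3 - <<'E'
from meas import *
s=load('top')
L=dict(large=(416,198),small=(246,150),square=(245,219),oblong=(127,200)); B=dict(square=(301,146),large=(367,165),small=(309,212),oblong=(181,237))
l={k:(onplane(s,[c],20)[0,:2],0) for k,c in L.items()}; b={k:onplane(s,[c],50)[0,:2] for k,c in B.items()}
print(l,b); 
for n in('top','side'): run(n,l,b)
for n in('top',):
  P=cloud(s)
  for k,c,z in(('pear',(183,166),60),('mug',(368,243),80),('mughandle',(373,264),45)): print(k,onplane(s,[c],z).round())
E
```

```text
{'large': (array([ 527.61309928, -408.43944666]), 0), 'small': (array([666.82866654,  78.77198178]), 0), 'square': (array([466.50733907,  79.51990404]), 0), 'oblong': (array([520.10724563, 415.25209949]), 0)} {'square': array([670.69324434, -78.19256701]), 'large': array([ 616.47237535, -263.44386134]), 'small': array([483.15377403, -98.93264   ]), 'oblong': array([413.63879169, 252.01851788])}
top large plate (array([ 528.1, -411.3]), array([106.3, 105. ]), 43.8) circ (array([ 527.9, -411.5]), np.float64(105.2)) handle (array([ 529. , -410.3]), array([43.8, 18.3]), -16.4)
top small plate (array([671.6,  79.2]), array([71.8, 69.8]), 0.4) circ (array([670.9,  79.5]), np.float64(72.1)) handle (array([671.3,  80.8]), array([43.8, 18.7]), -39.9)
top square plate (array([468. ,  81.1]), array([95.5, 95.2]), -73.4) circ (array([468.2,  81. ]), np.float64(106.5)) handle (array([468.7,  82.3]), array([43.6, 17.9]), -73.1)
top oblong plate (array([519.9, 420. ]), array([124. ,  79.8]), 59.1) circ (array([520.1, 420.2]), np.float64(114.6)) handle (array([520.8, 418.6]), array([45.3, 17.9]), 59
[... 1037 characters left out ...]
417.3]), array([125.6,  78.7]), 59.0) circ (array([523.1, 416.9]), np.float64(116.7)) handle (array([522.1, 413.1]), array([50.1, 18.8]), 58.0)
side square rect (array([674.2, -83.2]), array([102.8,  98.7]), 81.3) circ (array([674.1, -81.9]), np.float64(120.1))
side large rect (array([ 618.3, -266.2]), array([107.4, 104.7]), 51.7) circ (array([ 618. , -266.4]), np.float64(107.3))
side small rect (array([ 481.4, -100.7]), array([76.1, 72.7]), 62.6) circ (array([ 482.3, -100.4]), np.float64(75.5))
side oblong rect (array([415. , 247.3]), array([120.1,  89.1]), -4.0) circ (array([414.3, 249.3]), np.float64(131.4))
pear [[610. 250.  60.]]
mug [[ 397. -253.   80.]]
mughandle [[ 341. -273.   45.]]
```

Request:
step_arm(
  deltas=[
    {"xyz":[0.73,-0.168,-0.15],"turn":1},
    {"xyz":[0.73,-0.168,-0.15],"turn":1},
    {"xyz":[0.73,-0.168,-0.15],"turn":1},
    {"xyz":[0.73,-0.168,-0.15],"turn":1},
    {"xyz":[0.73,-0.168,-0.15],"turn":1},
    {"xyz":[0.73,-0.168,-0.15],"turn":1},
    {"xyz":[0.73,-0.168,-0.15],"turn":1},
    {"xyz":[0.73,-0.168,-0.15],"turn":1},
    {"xyz":[0.73,-0.168,-0.15],"turn":1},
    {"xyz":[0.73,-0.168,-0.15],"turn":1},
    {"xyz":[0,0,0],"turn":0.91},
    {"xyz":[0,0,0],"turn":0.91},
    {"xyz":[0,0,0],"turn":0.91},
    {"xyz":[0,0,0],"turn":0},
    {"xyz":[0,0,0],"turn":0},
  ],
  fingers=50,
  grip_force=40,
)

```text
time: 1.98
eef_pos: [521.4, 417.1, 181.0]
ee_rot: [[-0.001, -0.516, -0.857], [-0.0, -0.857, 0.516], [-1.0, 0.001, 0.0]]
contact_force: [0.6, -0.4, 0.1]
gripper_width: 0.588
```

Request:
step_arm(
  deltas=[
    {"xyz":[0,0,-0.6],"turn":0},
    {"xyz":[0,0,-0.6],"turn":0},
    {"xyz":[0,0,-0.6],"turn":0},
    {"xyz":[0,0,-0.32],"turn":0},
    {"xyz":[0,0,0],"turn":0},
    {"xyz":[0,0,0],"turn":0},
  ],
)

```text
time: 2.72
eef_pos: [522.2, 417.6, 76.6]
ee_rot: [[0.002, -0.515, -0.857], [0.001, -0.857, 0.515], [-1.0, -0.002, -0.001]]
contact_force: [-0.2, 1.2, 0.3]
gripper_width: 0.587
```

```bash
python3 - <<'E'
from h import *
a=grab('side'); b=grab('top')
x=cv2.resize(a['img'][90:190,170:290],(480,400),interpolation=cv2.INTER_CUBIC)
y=cv2.resize(b['img'][140:240,70:150],(320,400),interpolation=cv2.INTER_CUBIC)
cv2.imwrite('pics/g1.png',np.hstack([x,y])[:,:,::-1])
E
```

```text
(no output)
```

View pics/g1.png

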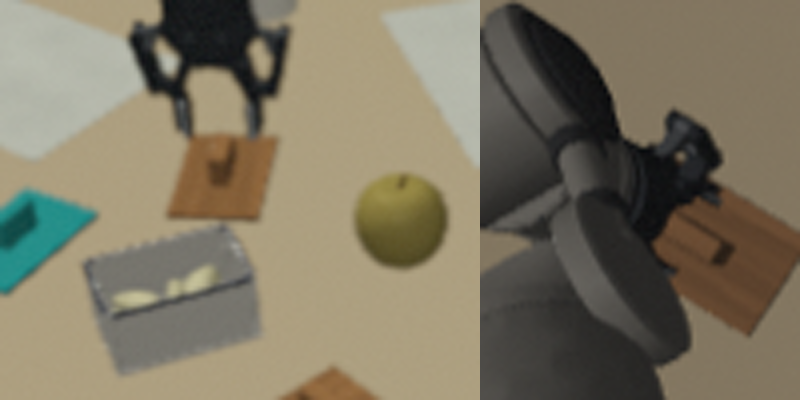

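```bash
cat >> h.py <<'E'
def proj(s,p):
    M=np.linalg.inv(s['cam_to_world']); c=M[:3,:3]@np.asarray(p,float)+M[:3,3]
    x=np.array([c[0],-c[1]])/-c[2]; x=x*(1+s['k1']*(x@x)); return np.array([s['fx']*x[0]+s['cx'],s['fy']*x[1]+s['cy']]).round(1)
E
python3 - <<'E'
from h import *
a=load('side');b=load('top'); e=env.sense(); print(e['eef_pos'])
d=e['ee_rot'][:,2]
for z in(53,58):
  for t in(-25,0,25):
    p=np.array([*e['eef_pos'][:2],z])+d*t; print(z,t,proj(a,p),proj(b,p), (proj(a,p)-[170,90])*4,(proj(b,p)-[70,140])*4)
E
```

```text
[522.24312787 417.57186526  76.86492241]
53 -25 [231.4 124.4] [127.1 189.8] [245.6 137.6] [228.4 199.2]
53 0 [224.3 124.1] [122.1 197.5] [217.2 136.4] [208.4 230. ]
53 25 [217.3 124. ] [117.  205.1] [189.2 136. ] [188.  260.4]
58 -25 [231.3 123.1] [126.4 189.5] [245.2 132.4] [225.6 198. ]
58 0 [224.2 122.9] [121.4 197.2] [216.8 131.6] [205.6 228.8]
58 25 [217.1 122.7] [116.3 204.9] [188.4 130.8] [185.2 259.6]
```

Request:
step_arm(
  deltas=[
    {"xyz":[0,0,-0.33],"turn":0},
    {"xyz":[0,0,-0.33],"turn":0},
    {"xyz":[0,0,0],"turn":0},
  ],
)

```text
time: 3.2
eef_pos: [520.3, 416.3, 39.7]
ee_rot: [[-0.004, -0.515, -0.857], [-0.002, -0.857, 0.515], [-1.0, 0.004, 0.002]]
contact_force: [-0.7, 0.0, 0.8]
gripper_width: 0.587
```

Request:
step_arm(
  deltas=[
    {"xyz":[0,0,0],"turn":0},
    {"xyz":[0,0,0],"turn":0},
    {"xyz":[0,0,0],"turn":0},
    {"xyz":[0,0,0],"turn":0},
    {"xyz":[0,0,0],"turn":0},
  ],
  fingers=5,
)

```text
time: 3.82
eef_pos: [521.8, 417.3, 42.9]
ee_rot: [[0.001, -0.515, -0.857], [0.001, -0.857, 0.515], [-1.0, -0.001, -0.0]]
contact_force: [-0.0, 0.7, 2.7]
gripper_width: 0.206
```

Request:
step_arm(
  deltas=[
    {"xyz":[0,0,0.2],"turn":0},
    {"xyz":[0,0,0.5],"turn":0},
    {"xyz":[0,0,0.5],"turn":0},
    {"xyz":[0,0,0.5],"turn":0},
    {"xyz":[0,0,0.5],"turn":0},
    {"xyz":[0,0,0.3],"turn":0},
    {"xyz":[0,0,0],"turn":0},
    {"xyz":[0,0,0],"turn":0},
  ],
)

```text
time: 4.82
eef_pos: [521.1, 416.8, 166.1]
ee_rot: [[-0.002, -0.515, -0.857], [-0.001, -0.857, 0.515], [-1.0, 0.002, 0.001]]
contact_force: [-0.6, -0.1, -1.2]
gripper_width: 0.203
```

```bash
python3 - <<'E'
from h import *
a=grab('side'); b=grab('top')
x=cv2.resize(a['img'][50:170,140:300],(480,360),interpolation=cv2.INTER_CUBIC)
y=cv2.resize(b['img'][130:250,50:150],(300,360),interpolation=cv2.INTER_CUBIC)
cv2.imwrite('pics/g2.png',np.hstack([x,y])[:,:,::-1])
E
```

```text
(no output)
```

View pics/g2.png

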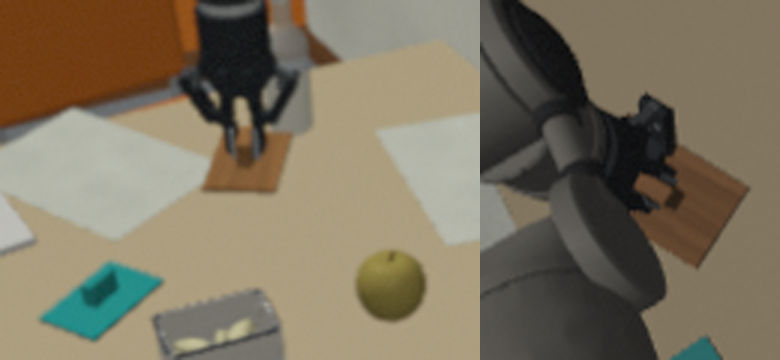

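Request:
step_arm(
  deltas=[
    {"xyz":[-0.2,-0.3,0],"turn":-1},
    {"xyz":[-0.24,-0.38,0],"turn":-1},
    {"xyz":[-0.24,-0.38,0],"turn":-1},
    {"xyz":[-0.24,-0.38,0],"turn":-1},
    {"xyz":[-0.24,-0.38,0],"turn":-1},
    {"xyz":[-0.24,-0.38,0],"turn":-1},
    {"xyz":[-0.24,-0.38,0],"turn":-1},
    {"xyz":[-0.24,-0.38,0],"turn":-1},
    {"xyz":[-0.25,-0.38,0],"turn":-1},
    {"xyz":[0,0,0],"turn":-1},
    {"xyz":[0,0,0],"turn":-0.48},
    {"xyz":[0,0,0],"turn":0},
    {"xyz":[0,0,-0.5],"turn":0},
    {"xyz":[0,0,-0.4],"turn":0},
    {"xyz":[0,0,0],"turn":0},
    {"xyz":[0,0,0],"turn":0},
  ],
)

```text
time: 6.92
eef_pos: [415.4, 250.3, 122.8]
ee_rot: [[0.001, -0.998, 0.067], [0.0, 0.067, 0.998], [-1.0, -0.001, 0.0]]
contact_force: [-0.3, -0.7, -1.0]
gripper_width: 0.202
```

```bash
python3 - <<'E'
from h import *
a=grab('side'); b=grab('top'); print(env.sense()['eef_pos'])
x=cv2.resize(a['img'][100:200,150:270],(480,400),interpolation=cv2.INTER_CUBIC)
y=cv2.resize(b['img'][180:280,130:210],(320,400),interpolation=cv2.INTER_CUBIC)
cv2.imwrite('pics/g3.png',np.hstack([x,y])[:,:,::-1])
E
```

```text
[415.54552036 250.37832765 123.14369413]
```

View pics/g3.png

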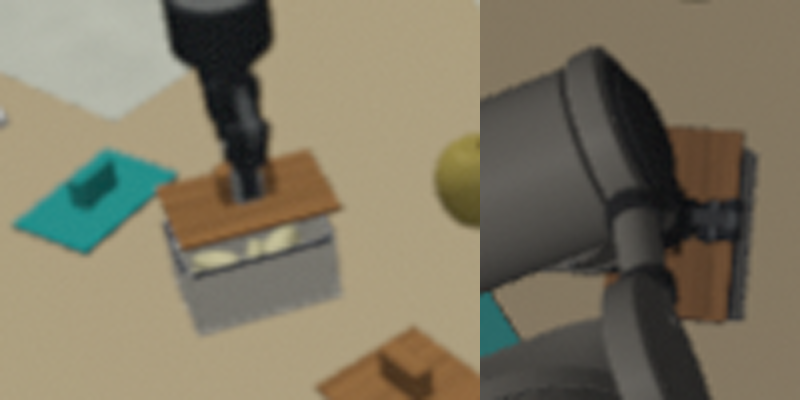

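```bash
python3 - <<'E'
from h import *
a=load('side');b=load('top')
c=np.array([(157,187),(308,150),(341,205),(180,245)])/4+[150,100]
p=onplane(a,c,94);print(p.round(),p.mean(0).round(1))
t=np.array([(264,130),(246,320)])/4+[130,180]
print(onplane(b,t,94).round(1))
print(onplane(b,t,94).mean(0)+41*np.array([-.067,.998,0])*1)
E
```

```text
[[361. 292.  94.]
 [483. 282.  94.]
 [478. 204.  94.]
 [354. 215.  94.]] [418.9 248.1  94. ]
[[476.  204.6  94. ]
 [351.1 213.1  94. ]]
[410.7955095  249.78521916  94.        ]
```

Request:
step_arm(
  deltas=[
    {"xyz":[0,0,-0.2],"turn":0},
    {"xyz":[0,0,-0.15],"turn":0},
    {"xyz":[0,0,-0.1],"turn":0},
    {"xyz":[0,0,-0.07],"turn":0},
    {"xyz":[0,0,0],"turn":0},
    {"xyz":[0,0,0],"turn":0},
    {"xyz":[0,0,0],"turn":0},
  ],
)

```text
time: 7.9
eef_pos: [414.9, 250.1, 96.8]
ee_rot: [[-0.0, -0.998, 0.067], [-0.0, 0.067, 0.998], [-1.0, 0.0, -0.0]]
contact_force: [-1.8, -1.4, 6.1]
gripper_width: 0.203
```

Request:
step_arm(
  deltas=[
    {"xyz":[0,0,0],"turn":0},
    {"xyz":[0,0,0],"turn":0},
    {"xyz":[0,0,0],"turn":0},
    {"xyz":[0,0,0.2],"turn":0},
    {"xyz":[0,0,0.4],"turn":0},
    {"xyz":[0,0,0.6],"turn":0},
    {"xyz":[0,0,0.4],"turn":0},
    {"xyz":[0,0,0],"turn":0},
  ],
  fingers=45,
)

```text
time: 8.9
eef_pos: [415.9, 250.5, 178.1]
ee_rot: [[0.004, -0.998, 0.067], [0.002, 0.067, 0.998], [-1.0, -0.004, 0.002]]
contact_force: [0.0, 0.1, -0.5]
gripper_width: 0.525
```

Request:
step_arm(
  deltas=[
    {"xyz":[0.135,-0.426,0],"turn":-1},
    {"xyz":[0.135,-0.426,0],"turn":-1},
    {"xyz":[0.135,-0.426,0],"turn":-1},
    {"xyz":[0.135,-0.426,0],"turn":-1},
    {"xyz":[0.135,-0.426,0],"turn":-1},
    {"xyz":[0.135,-0.426,0],"turn":-1},
    {"xyz":[0.135,-0.426,0],"turn":-1},
    {"xyz":[0.135,-0.426,0],"turn":-1},
    {"xyz":[0,0,0],"turn":-1},
    {"xyz":[0,0,0],"turn":-1},
    {"xyz":[0,0,0],"turn":-1},
    {"xyz":[0,0,0],"turn":-0.53},
    {"xyz":[0,0,-0.6],"turn":0},
    {"xyz":[0,0,-0.7],"turn":0},
    {"xyz":[0,0,-0.6],"turn":0},
    {"xyz":[0,0,0],"turn":0},
    {"xyz":[0,0,0],"turn":0},
  ],
)

```text
time: 11.02
eef_pos: [469.4, 79.7, 81.8]
ee_rot: [[0.001, -0.292, 0.956], [0.0, 0.956, 0.292], [-1.0, -0.0, 0.001]]
contact_force: [-0.0, -0.6, 0.0]
gripper_width: 0.532
```

```bash
python3 - <<'E'
from h import *
a=grab('side'); b=grab('top'); print(env.sense()['eef_pos'])
x=cv2.resize(a['img'][120:220,190:310],(480,400),interpolation=cv2.INTER_CUBIC)
y=cv2.resize(b['img'][180:280,150:230],(320,400),interpolation=cv2.INTER_CUBIC)
cv2.imwrite('pics/g4.png',np.hstack([x,y])[:,:,::-1])
E
```

```text
[469.77090796  79.73772913  82.41914898]
```

View pics/g4.png

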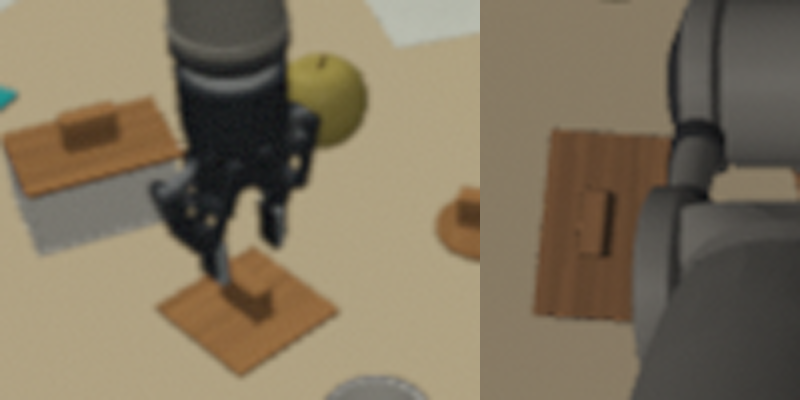

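The picture shows the oblong lid seated on its container (crop left, about (95,140)). The gripper straddles the square lid's handle. Going down to grip.

Request:
step_arm(
  deltas=[
    {"xyz":[0,0,-0.4],"turn":0},
    {"xyz":[0,0,-0.37],"turn":0},
    {"xyz":[0,0,0],"turn":0},
    {"xyz":[0,0,0],"turn":0},
    {"xyz":[0,0,0],"turn":0},
  ],
)

```text
time: 11.75
eef_pos: [469.7, 79.8, 43.8]
ee_rot: [[0.002, -0.292, 0.956], [0.0, 0.956, 0.292], [-1.0, -0.001, 0.002]]
contact_force: [0.3, 0.7, 0.4]
gripper_width: 0.529
```

Request:
step_arm(
  deltas=[
    {"xyz":[0,0,0],"turn":0},
    {"xyz":[0,0,0],"turn":0},
    {"xyz":[0,0,0],"turn":0},
    {"xyz":[0,0,0],"turn":0},
    {"xyz":[0,0,0],"turn":0},
  ],
  fingers=5,
)

```text
time: 12.38
eef_pos: [469.4, 79.7, 43.3]
ee_rot: [[0.001, -0.292, 0.956], [0.0, 0.956, 0.292], [-1.0, -0.0, 0.001]]
contact_force: [-0.9, 0.0, 6.2]
gripper_width: 0.201
```

Request:
step_arm(
  deltas=[
    {"xyz":[0,0,0.2],"turn":0},
    {"xyz":[0,0,0.5],"turn":0},
    {"xyz":[0,0,0.6],"turn":0},
    {"xyz":[0,0,0.6],"turn":0},
    {"xyz":[0.2,-0.18,0.44],"turn":-0.28},
    {"xyz":[0.4,-0.3,0.2],"turn":-0.5},
    {"xyz":[0.5,-0.4,0],"turn":-0.5},
    {"xyz":[0.5,-0.4,0],"turn":-0.5},
    {"xyz":[0.5,-0.4,0],"turn":-0.5},
    {"xyz":[0.5,-0.4,0],"turn":-0.5},
    {"xyz":[0.5,-0.4,0],"turn":-0.5},
    {"xyz":[0.5,-0.4,0],"turn":-0.5},
    {"xyz":[0.5,-0.3,0],"turn":-0.5},
    {"xyz":[0,0,0],"turn":0},
    {"xyz":[0,0,-0.5],"turn":0},
    {"xyz":[0,0,-0.4],"turn":0},
    {"xyz":[0,0,0],"turn":0},
    {"xyz":[0,0,0],"turn":0},
  ],
)

```text
time: 14.62
eef_pos: [674.1, -79.0, 125.9]
ee_rot: [[0.001, 0.151, 0.989], [-0.0, 0.989, -0.151], [-1.0, -0.0, 0.001]]
contact_force: [-0.0, 0.5, -0.2]
gripper_width: 0.205
```

```bash
python3 - <<'E'
from h import *
a=grab('side'); b=grab('top'); print(env.sense()['eef_pos'])
x=cv2.resize(a['img'][140:240,280:400],(480,400),interpolation=cv2.INTER_CUBIC)
y=cv2.resize(b['img'][100:200,260:340],(320,400),interpolation=cv2.INTER_CUBIC)
cv2.imwrite('pics/g5.png',np.hstack([x,y])[:,:,::-1])
E
```

```text
[674.48562985 -79.16544251 126.27632029]
```

View pics/g5.png

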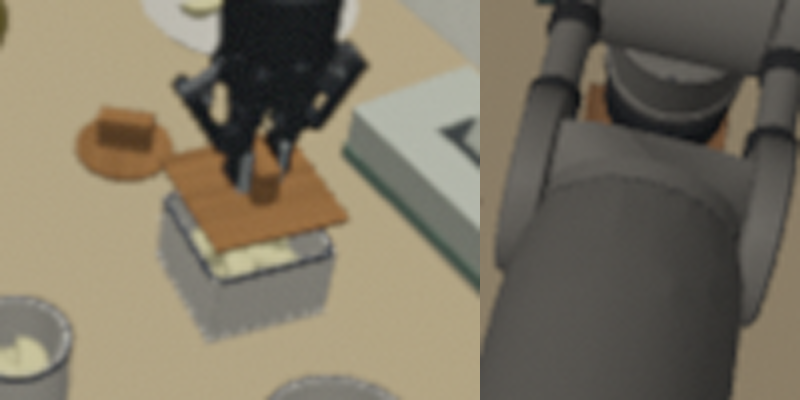

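```bash
python3 - <<'E'
from h import *
a=load('side')
c=np.array([(167,155),(215,246),(347,213)])/4+[280,140]
p=onplane(a,c,97);print(p.round(), (p[0]+p[2]).round(1)/2)
c=np.array([(165,202),(220,280),(334,251)])/4+[280,140]
p=onplane(a,c,62);print(p.round(), (p[0]+p[2]).round(1)/2)
E
```

```text
[[ 642.  -27.   97.]
 [ 622. -117.   97.]
 [ 718. -132.   97.]] [679.75 -79.15  97.  ]
[[ 637.  -36.   62.]
 [ 630. -118.   62.]
 [ 714. -131.   62.]] [675.9  -83.45  62.  ]
```

Request:
step_arm(
  deltas=[
    {"xyz":[-0.04,-0.04,-0.2],"turn":0},
    {"xyz":[0,0,-0.2],"turn":0},
    {"xyz":[0,0,-0.1],"turn":0},
    {"xyz":[0,0,-0.08],"turn":0},
    {"xyz":[0,0,0],"turn":0},
    {"xyz":[0,0,0],"turn":0},
    {"xyz":[0,0,0],"turn":0},
  ],
)

```text
time: 15.6
eef_pos: [671.7, -81.2, 97.4]
ee_rot: [[-0.0, 0.151, 0.988], [-0.0, 0.988, -0.151], [-1.0, -0.0, -0.0]]
contact_force: [-5.7, 1.4, 9.1]
gripper_width: 0.203
```

Request:
step_arm(
  deltas=[
    {"xyz":[0,0,0],"turn":0},
    {"xyz":[0,0,0],"turn":0},
    {"xyz":[0,0,0],"turn":0},
    {"xyz":[0,0,0.2],"turn":0},
    {"xyz":[0,0,0.4],"turn":0},
    {"xyz":[0,0,0.6],"turn":0},
    {"xyz":[0,0,0.2],"turn":0},
    {"xyz":[0,0,0],"turn":0},
  ],
  fingers=45,
)

```text
time: 16.6
eef_pos: [672.3, -81.3, 166.5]
ee_rot: [[0.002, 0.151, 0.988], [-0.0, 0.988, -0.151], [-1.0, -0.0, 0.002]]
contact_force: [-0.3, -0.6, -0.7]
gripper_width: 0.525
```

Request:
step_arm(
  deltas=[
    {"xyz":[0,0.35,0],"turn":1},
    {"xyz":[0,0.35,0],"turn":1},
    {"xyz":[0,0.35,0],"turn":1},
    {"xyz":[0,0.35,0],"turn":1},
    {"xyz":[0,0.35,0],"turn":1},
    {"xyz":[0,0.35,0],"turn":1},
    {"xyz":[0,0.35,0],"turn":1},
    {"xyz":[0,0.35,0],"turn":1},
    {"xyz":[0,0.35,0],"turn":1},
    {"xyz":[0,0.05,0],"turn":0.78},
    {"xyz":[0,0,0],"turn":0},
    {"xyz":[0,0,-0.5],"turn":0},
    {"xyz":[0,0,-0.6],"turn":0},
    {"xyz":[0,0,-0.6],"turn":0},
    {"xyz":[0,0,0],"turn":0},
    {"xyz":[0,0,0],"turn":0},
  ],
)

```text
time: 18.6
eef_pos: [672.6, 78.5, 81.7]
ee_rot: [[0.001, -0.765, 0.644], [0.0, 0.644, 0.765], [-1.0, -0.001, 0.001]]
contact_force: [0.5, 0.0, -0.2]
gripper_width: 0.524
```

```bash
python3 - <<'E'
from h import *
a=grab('side'); b=grab('top'); print(env.sense()['eef_pos'])
x=cv2.resize(a['img'][120:240,260:400],(467,400),interpolation=cv2.INTER_CUBIC)
y=cv2.resize(b['img'][100:200,260:340],(320,400),interpolation=cv2.INTER_CUBIC)
cv2.imwrite('pics/g6.png',np.hstack([x,y])[:,:,::-1])
E
```

```text
[672.93347902  78.61443387  82.47483976]
```

View pics/g6.png

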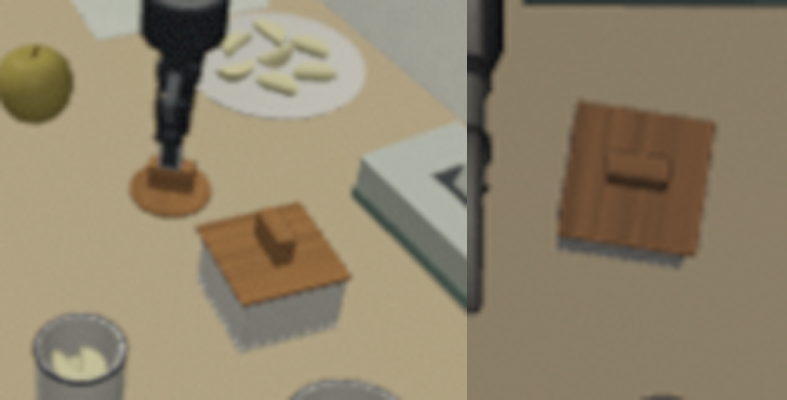

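The square lid sits on its container and the gripper straddles the small lid's handle.

Request:
step_arm(
  deltas=[
    {"xyz":[0,0,-0.4],"turn":0},
    {"xyz":[0,0,-0.37],"turn":0},
    {"xyz":[0,0,0],"turn":0},
    {"xyz":[0,0,0],"turn":0},
    {"xyz":[0,0,0],"turn":0},
  ],
)

```text
time: 19.32
eef_pos: [672.5, 78.7, 42.9]
ee_rot: [[0.001, -0.766, 0.643], [0.0, 0.643, 0.766], [-1.0, -0.001, 0.001]]
contact_force: [0.6, -0.4, -0.0]
gripper_width: 0.526
```

Request:
step_arm(
  deltas=[
    {"xyz":[0,0,0],"turn":0},
    {"xyz":[0,0,0],"turn":0},
    {"xyz":[0,0,0],"turn":0},
    {"xyz":[0,0,0],"turn":0},
    {"xyz":[0,0,0],"turn":0},
  ],
  fingers=5,
)

```text
time: 19.95
eef_pos: [672.4, 78.7, 42.9]
ee_rot: [[0.001, -0.766, 0.643], [0.0, 0.643, 0.766], [-1.0, -0.001, 0.001]]
contact_force: [0.1, 0.2, 5.3]
gripper_width: 0.206
```

Request:
step_arm(
  deltas=[
    {"xyz":[0,0,0.2],"turn":0},
    {"xyz":[0,0,0.5],"turn":0},
    {"xyz":[0,0,0.6],"turn":0},
    {"xyz":[0,0,0.6],"turn":0},
    {"xyz":[-0.2,-0.2,0.44],"turn":0},
    {"xyz":[-0.4,-0.37,0.2],"turn":0},
    {"xyz":[-0.5,-0.45,0],"turn":0},
    {"xyz":[-0.5,-0.45,0],"turn":0},
    {"xyz":[-0.5,-0.45,0],"turn":0},
    {"xyz":[-0.5,-0.45,0],"turn":0},
    {"xyz":[-0.5,-0.45,0],"turn":0},
    {"xyz":[-0.4,-0.4,0],"turn":0},
    {"xyz":[-0.29,-0.3,0],"turn":0},
    {"xyz":[0,0,0],"turn":0},
    {"xyz":[0,0,-0.5],"turn":0},
    {"xyz":[0,0,-0.4],"turn":0},
    {"xyz":[0,0,0],"turn":0},
    {"xyz":[0,0,0],"turn":0},
  ],
)

```text
time: 22.2
eef_pos: [483.2, -97.1, 125.0]
ee_rot: [[0.001, -0.766, 0.643], [-0.0, 0.643, 0.766], [-1.0, -0.001, 0.0]]
contact_force: [0.3, -0.0, 0.0]
gripper_width: 0.202
```

```bash
python3 - <<'E'
from h import *
a=grab('side'); b=grab('top'); print(env.sense()['eef_pos'])
x=cv2.resize(a['img'][150:270,220:360],(467,400),interpolation=cv2.INTER_CUBIC)
y=cv2.resize(b['img'][160:260,270:350],(320,400),interpolation=cv2.INTER_CUBIC)
cv2.imwrite('pics/g7.png',np.hstack([x,y])[:,:,::-1])
E
```

```text
[483.22018993 -97.23939186 125.19013424]
```

View pics/g7.png

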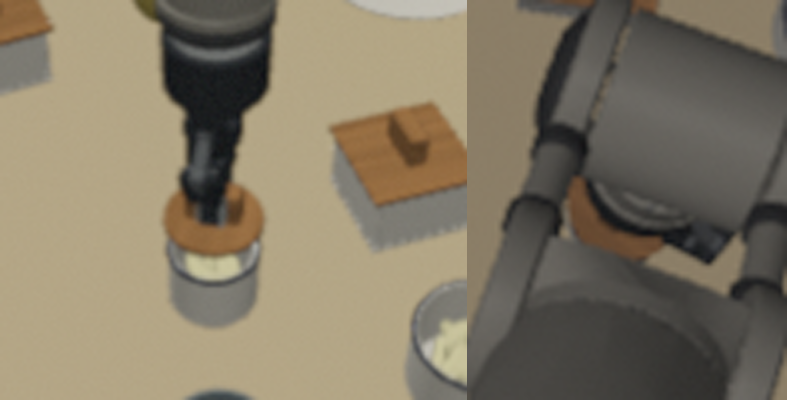

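```bash
python3 - <<'E'
from h import *
a=load('side')
f=lambda u,v,z: onplane(a,[(u*140/467+220,v*.3+150)],z)[0].round(1)
print(f(214,254,90.5), f(214.5,281.5,62)); print(f(164,221,96),f(264,219,96),f(168,250,62),f(261,248,62))
E
```

```text
[ 469.5 -128.8   90.5] [ 468.9 -131.3   62. ]
[449.3 -86.3  96. ] [ 517.2 -119.2   96. ] [451.9 -86.6  62. ] [ 516.8 -117.8   62. ]
```

Request:
step_arm(
  deltas=[
    {"xyz":[-0.02,-0.04,-0.2],"turn":0},
    {"xyz":[0,0,-0.2],"turn":0},
    {"xyz":[0,0,-0.1],"turn":0},
    {"xyz":[0,0,-0.06],"turn":0},
    {"xyz":[0,0,0],"turn":0},
    {"xyz":[0,0,0],"turn":0},
    {"xyz":[0,0,0],"turn":0},
  ],
)

```text
time: 23.18
eef_pos: [481.2, -99.2, 96.9]
ee_rot: [[-0.0, -0.766, 0.643], [0.0, 0.643, 0.766], [-1.0, 0.0, -0.0]]
contact_force: [-3.6, -0.0, 8.0]
gripper_width: 0.21
```

Request:
step_arm(
  deltas=[
    {"xyz":[0,0,0],"turn":0},
    {"xyz":[0,0,0],"turn":0},
    {"xyz":[0,0,0],"turn":0},
    {"xyz":[0,0,0.2],"turn":0},
    {"xyz":[0,0,0.4],"turn":0},
    {"xyz":[0,0,0.6],"turn":0},
    {"xyz":[0,0,0.26],"turn":0},
    {"xyz":[0,0,0],"turn":0},
  ],
  fingers=45,
)

```text
time: 24.18
eef_pos: [481.9, -99.4, 170.1]
ee_rot: [[0.002, -0.766, 0.643], [-0.001, 0.643, 0.766], [-1.0, -0.002, 0.001]]
contact_force: [0.8, -0.6, 0.4]
gripper_width: 0.521
```

Request:
step_arm(
  deltas=[
    {"xyz":[0.07,-0.48,0],"turn":0.3},
    {"xyz":[0.07,-0.48,0],"turn":0.3},
    {"xyz":[0.07,-0.48,0],"turn":0.3},
    {"xyz":[0.07,-0.48,0],"turn":0.3},
    {"xyz":[0.07,-0.48,0],"turn":0.3},
    {"xyz":[0.07,-0.48,0],"turn":0.3},
    {"xyz":[0.07,-0.48,0],"turn":0.3},
    {"xyz":[0.07,-0.48,0],"turn":0.3},
    {"xyz":[0.07,-0.48,0],"turn":0.3},
    {"xyz":[0.07,-0.48,0],"turn":0.3},
    {"xyz":[0.07,-0.48,0],"turn":0.3},
    {"xyz":[0.07,-0.48,0],"turn":0.3},
    {"xyz":[0.09,-0.5,0],"turn":0.23},
    {"xyz":[0,0,0],"turn":0},
    {"xyz":[0,0,-0.56],"turn":0},
    {"xyz":[0,0,-0.6],"turn":0},
    {"xyz":[0,0,-0.6],"turn":0},
    {"xyz":[0,0,0],"turn":0},
    {"xyz":[0,0,0],"turn":0},
  ],
)

```text
time: 26.55
eef_pos: [528.4, -412.0, 82.2]
ee_rot: [[0.001, -0.956, 0.293], [-0.0, 0.293, 0.956], [-1.0, -0.001, -0.0]]
contact_force: [0.6, 0.2, 0.9]
gripper_width: 0.526
```

```bash
python3 - <<'E'
from h import *
a=grab('side'); b=grab('top'); print(env.sense()['eef_pos'])
x=cv2.resize(a['img'][200:360,250:430],(450,400),interpolation=cv2.INTER_CUBIC)
y=cv2.resize(b['img'][140:260,290:390],(333,400),interpolation=cv2.INTER_CUBIC)
cv2.imwrite('pics/g8.png',np.hstack([x,y])[:,:,::-1])
E
```

```text
[ 528.71067061 -412.5651751    83.00515622]
```

View pics/g8.png

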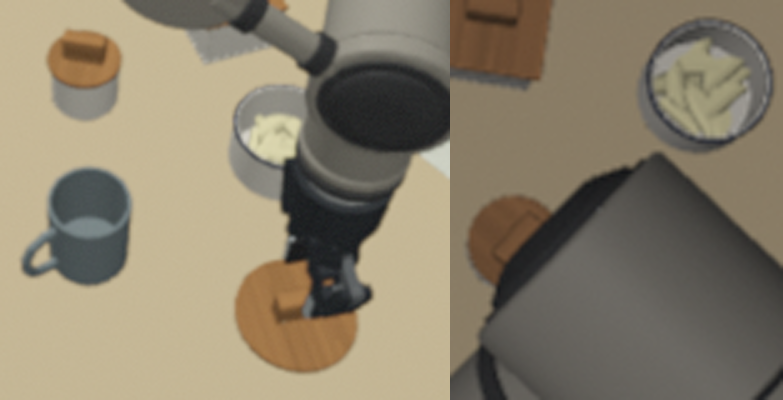

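The small lid is seated (crop (85,65)) and the gripper is above the large lid's handle.

Request:
step_arm(
  deltas=[
    {"xyz":[0,0,-0.4],"turn":0},
    {"xyz":[0,0,-0.38],"turn":0},
    {"xyz":[0,0,0],"turn":0},
    {"xyz":[0,0,0],"turn":0},
    {"xyz":[0,0,0],"turn":0},
  ],
)

```text
time: 27.28
eef_pos: [528.4, -412.6, 43.2]
ee_rot: [[0.001, -0.956, 0.293], [-0.001, 0.293, 0.956], [-1.0, -0.001, -0.001]]
contact_force: [0.4, -0.2, 0.6]
gripper_width: 0.525
```

Request:
step_arm(
  deltas=[
    {"xyz":[0,0,0],"turn":0},
    {"xyz":[0,0,0],"turn":0},
    {"xyz":[0,0,0],"turn":0},
    {"xyz":[0,0,0],"turn":0},
    {"xyz":[0,0,0],"turn":0},
  ],
  fingers=5,
)

```text
time: 27.9
eef_pos: [528.3, -412.5, 42.9]
ee_rot: [[0.001, -0.956, 0.293], [-0.001, 0.293, 0.956], [-1.0, -0.001, -0.0]]
contact_force: [0.4, 0.6, 5.1]
gripper_width: 0.204
```

Request:
step_arm(
  deltas=[
    {"xyz":[0,0,0.2],"turn":0},
    {"xyz":[0,0,0.5],"turn":0},
    {"xyz":[0,0,0.6],"turn":0},
    {"xyz":[0,0,0.6],"turn":0},
    {"xyz":[0.1,0.2,0.44],"turn":0},
    {"xyz":[0.2,0.34,0.2],"turn":0},
    {"xyz":[0.25,0.4,0],"turn":0},
    {"xyz":[0.25,0.4,0],"turn":0},
    {"xyz":[0.25,0.4,0],"turn":0},
    {"xyz":[0.25,0.4,0],"turn":0},
    {"xyz":[0.25,0.4,0],"turn":0},
    {"xyz":[0.24,0.4,0],"turn":0},
    {"xyz":[0,0,0],"turn":0},
    {"xyz":[0,0,-0.5],"turn":0},
    {"xyz":[0,0,-0.4],"turn":0},
    {"xyz":[0,0,0],"turn":0},
    {"xyz":[0,0,0],"turn":0},
  ],
)

```text
time: 30.02
eef_pos: [617.8, -265.9, 125.3]
ee_rot: [[0.001, -0.956, 0.294], [-0.001, 0.294, 0.956], [-1.0, -0.001, -0.0]]
contact_force: [-0.4, -0.1, -0.4]
gripper_width: 0.199
```

```bash
python3 - <<'E'
from h import *
a=grab('side'); b=grab('top'); print(env.sense()['eef_pos'])
x=cv2.resize(a['img'][180:300,300:430],(433,400),interpolation=cv2.INTER_CUBIC)
y=cv2.resize(b['img'][110:210,330:410],(320,400),interpolation=cv2.INTER_CUBIC)
cv2.imwrite('pics/g9.png',np.hstack([x,y])[:,:,::-1])
E
```

```text
[ 618.01346663 -265.80449036  125.64928723]
```

View pics/g9.png

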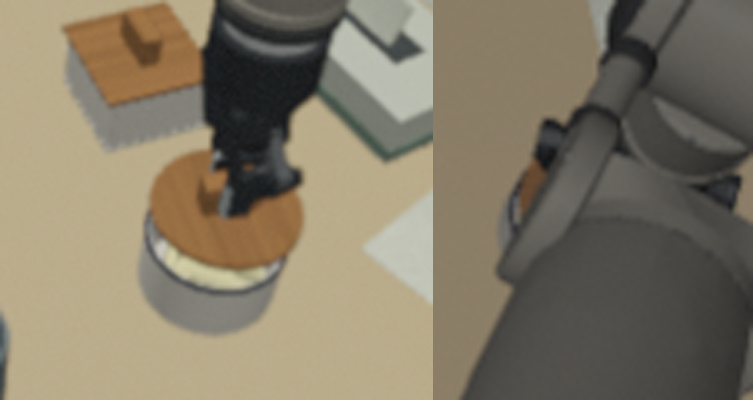

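```bash
python3 - <<'E'
from h import *
a=load('side')
f=lambda u,v,z: onplane(a,[(u*.3+300,v*.3+180)],z)[0].round(1)
z=125.5-42.9
l,r=f(150,200,z+14),f(303,214,z+12); print(l,r,(l+r)/2)
l,r=f(145,225,62),f(287,260,62); print(l,r)
print('near',f(237,266,z+8),f(210,292,62))
s=env.sense()['eef_pos']
for t,R,zz in(('lid',55,z+14),('box',52,62)):
  q=np.array([proj(a,[618+R*np.cos(k),-265+R*np.sin(k),zz]) for k in np.linspace(0,6.28,90)]); q=(q-[300,180])/.3
  print(t,'predicted extents',q.min(0).round(),q.max(0).round())
E
```

```text
[ 574.9 -238.8   96.6] [ 665.6 -298.8   94.6] [ 620.25 -268.8    95.6 ]
[ 578.1 -235.1   62. ] [ 651.1 -309.4   62. ]
near [ 598.5 -311.7   90.6] [ 585.1 -306.4   62. ]
lid predicted extents [144. 146.] [299. 266.]
box predicted extents [142. 179.] [285. 292.]
```

Request:
step_arm(
  deltas=[
    {"xyz":[-0.03,0.02,-0.2],"turn":0},
    {"xyz":[0,0,-0.2],"turn":0},
    {"xyz":[0,0,-0.1],"turn":0},
    {"xyz":[0,0,-0.06],"turn":0},
    {"xyz":[0,0,0],"turn":0},
    {"xyz":[0,0,0],"turn":0},
    {"xyz":[0,0,0],"turn":0},
  ],
)

```text
time: 31.0
eef_pos: [615.9, -264.1, 97.0]
ee_rot: [[-0.0, -0.956, 0.293], [0.0, 0.293, 0.956], [-1.0, 0.0, 0.0]]
contact_force: [-3.9, 1.4, 6.2]
gripper_width: 0.204
```

Seated height as expected (97.0). Release, then rise and swing out of the cameras' view for a final check.

Request:
step_arm(
  deltas=[
    {"xyz":[0,0,0],"turn":0},
    {"xyz":[0,0,0],"turn":0},
    {"xyz":[0,0,0],"turn":0},
    {"xyz":[0,0,0.2],"turn":0},
    {"xyz":[0,0,0.4],"turn":0},
    {"xyz":[0,0,0.6],"turn":0},
    {"xyz":[0,0,0.6],"turn":0},
    {"xyz":[0,0,0.6],"turn":0},
    {"xyz":[-0.4,-0.6,0.4],"turn":0},
    {"xyz":[-0.6,-0.6,0],"turn":0},
    {"xyz":[-0.6,-0.6,0],"turn":0},
    {"xyz":[-0.6,-0.6,0],"turn":0},
    {"xyz":[-0.6,-0.6,0],"turn":0},
    {"xyz":[-0.6,-0.6,0],"turn":0},
    {"xyz":[-0.6,-0.4,0],"turn":0},
    {"xyz":[-0.6,-0.2,0],"turn":0},
    {"xyz":[-0.6,-0.2,0],"turn":0},
    {"xyz":[0,0,0],"turn":0},
    {"xyz":[0,0,0],"turn":0},
  ],
  fingers=45,
)

```text
time: 33.38
eef_pos: [356.6, -484.2, 236.9]
ee_rot: [[0.001, -0.956, 0.293], [-0.001, 0.293, 0.956], [-1.0, -0.001, -0.0]]
contact_force: [0.6, 0.3, -0.6]
gripper_width: 0.523
```

```bash
python3 - <<'E'
from meas import *
for n in('side','top'):
    s=grab(n); cv2.imwrite(f'pics/{n}9.png',s['img'][:,:,::-1])
l=dict(large=((618,-264),54),small=((482,-97),54),square=((674,-79),54),oblong=((415,250),54))
for n in('top','side'):
    try: run(n,l,{})
    except Exception as e: print(e)
    s=load(n);P=cloud(s);Z=P[:,:,2]
    for k,(c,_) in l.items():
        m=near(P,c,45)&(s['z_map']>0)&(Z>60)&(Z<76); p=P[m]
        A=np.c_[p[:,:2]-c,np.ones(len(p))]; x=np.linalg.lstsq(A,p[:,2],rcond=None)[0]; print(n,k,'plate z',x[2].round(1),'tilt',x[:2].round(3),m.sum())
E
```

```text
top large plate (array([ 616.6, -263.6]), array([105.2, 102.9]), -1.3) circ (array([ 615.9, -262.9]), np.float64(104.6)) handle (array([ 616.1, -261.1]), array([44.3, 18.4]), -16.5)
top small plate (array([481.1, -97.4]), array([71.2, 71. ]), 0.1) circ (array([480.6, -97.5]), np.float64(72.4)) handle (array([481.3, -96.2]), array([42.9, 17.6]), -40.0)
top square plate (array([670.5, -79.3]), array([96. , 94.9]), -8.7) circ (array([670.3, -79.2]), np.float64(106.9)) handle (array([671.3, -78.1]), array([43.6, 18.4]), 80.4)
top oblong plate (array([415.3, 250.3]), array([123.7,  80.5]), -3.7) circ (array([415.1, 250.6]), np.float64(114.5)) handle (array([416.1, 249. ]), array([42.8, 18.8]), -3.9)
top large plate z 68.4 tilt [-0.    -0.003] 669
top small plate z 68.1 tilt [ 0.004 -0.001] 514
top square plate z 68.5 tilt [-0.001  0.002] 663
top oblong plate z 68.3 tilt [-0.002  0.006] 707
max() iterable argument is empty
side large plate z 0.0 tilt [0. 0.] 0
side small plate z 69.9 tilt [0.037 0.022] 181
side square plate z 0.0 tilt [0. 0.] 0
side oblong plate z 0.0 tilt [0. 0.] 0
```

View pics/side9.png

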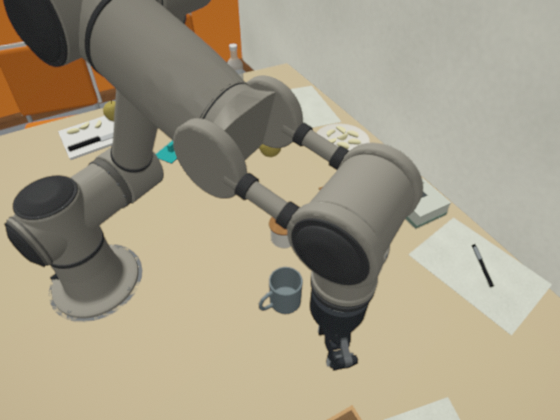

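View pics/top9.png

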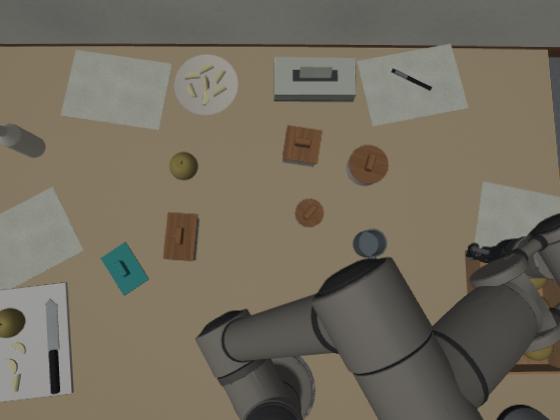

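All four plates measure about 68 mm high (seated is 68) and level. Their offsets from the container centres are 1.5–5.5 mm. Handing in.

```bash
python3 -c "
from workcell import env
print(env.hand_in()); print(env.sense()['time'])"
```

```text
the job is handed in; nothing more can be done
None
the job is handed in; nothing more can be done
```

I put each of the four wooden lids on its matching container, lowered it under grip and released it on the rim. I left the turquoise lookalike alone and handed the job in at about 33.5 s.

| Lid | Plate-top height (mm) | Distance from container centre (mm) |
|---|---|---|
| Large round | 68.4 | about 2 |
| Small round | 68.1 | about 2.5 |
| Square | 68.5 | about 5.5 |
| Oblong | 68.3 | about 2 |

- **Seating:** these figures come from the last top view. A seated plate top should be at 68 mm, and the distance limit is 12 mm. Tilt was at most about 0.006 rad (limit 0.08).
- **Pear and mug:** they looked unmoved in the final pictures, and the arm ended clear of everything.
- **Failed check:** the final side view gave no usable measurement because the arm blocked it. The small round lid got only a partial reading there (69.9 mm), so the last check rests on the top view.
- **Disagreement:** the side and top cameras differed by about 2–7 mm in y throughout, so I aimed at their mean.

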